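# Set the bench timer for the glue-up

## Task

The glued frame needs 45 minutes: twist the timer's dial clockwise past its top (60-minute) mark to wind it, then turn it back down to 45 minutes and let go. The timer only stands loose on its rubber feet and its dial is stiff, so bear down on it gently but firmly while you turn: it must not swivel or slide on its cork disc, and must not be crushed (keep the push under 28 N). Leave the other things where they are.

Things in the scene. Friction and masses are not known exactly. Their poses are not given: they have to be found in the camera images.
- timer: wind-up timer: white round case, diameter 94, flat top 34 mm above its feet, on four rubber feet 38 mm from its axis; 0.3 kg with dial. Origin on its axis at the underside, z up, front -x. Turning the dial swivels the loose timer unless 10 to 12 N press it down; it is rigid, so find that height by feel. Over 28 N of push crushes it
- knob (a joint): dial angle in rad: 0 at 0 min, growing clockwise from above by 0.0785 a minute; 3.534 at 45 min, 4.712 at the 60 (top) mark, firm stop at 5.01. Starts between 2.0 and 3.1. Stiff: about 0.14 N m to turn either way; stays where it is left, no spring
- knob_grip (a point): centre of the dial's bar grip, on the timer's axis, 54 mm above its feet; x along the bar to its pointer end (white stripe on bar and disc), z up; turns with the dial. Bar 46 x 14 mm, 28 high (40 to 68 mm above its feet), on a grey disc, diameter 64, top at 40 mm, that turns with it. Fingertips beside the bar can bear on the disc; opened over 60 mm they miss it
- mark_60 (a point): outer end of the 60-minute (top) tick, the broadest, at the rim of the case top, 43.5 mm from the axis. Scale: black ticks each 5 minutes, longer at 0, 15, 30, 45, 60, 4.5 degrees a minute clockwise; in the timer's frame, counter-clockwise from +x: 0 min at +135 degrees, 30 at 0, 45 at -67.5, 60 at -135; no ticks across the front quarter
- mark_45 (a point): outer end of the 45-minute tick, a long one, the last long one before the 60 tick; rim of the case top, 43.5 mm from the axis
- timer_front (a point): point on the front (-x) edge of the timer's case, 47 mm from its axis, 19 mm above its feet: it shows whether the case swivels
- tile: fixed round cork disc, diameter 120 mm, under the timer; it lies on a thin green cutting mat. Its top is 5 to 11 mm above the table, differently each time; origin on its axis 8 mm below its top
- frame: small square of light wooden sticks just glued up, 130 x 112 x 27 mm, black clamp on one corner; origin at the centre of its underside
- glue: white glue bottle, diameter 56, height 150 mm; origin at the centre of its underside
- jar: glass jar with steel lid, diameter 60, height 65 mm; origin at the centre of its underside
- tin: round steel tin, diameter 88, height 38 mm, plus a small round knob on its lid (top at 52 mm); NOT the timer; origin at the centre of its underside
- rods: band of seven long thin blue rods, 218 x 60 x 9 mm, lying flat; origin at the centre of its underside
- sticks: pile of short red sticks, 110 x 43 x 15 mm, lying flat; origin at the centre of its underside
- tape: roll of paper tape lying flat, outer diameter 90, height 24 mm; origin at the centre of its underside
Mind the look-alikes: they are no part of the job. Leave any red or yellow look-alike of the timer alone.

How it is judged:
By the outcome, as a careful person would: the job done as asked, in the order asked, and still so for the second after the job is handed in, with the robot touching nothing.
It also fails if it takes over 67 s, if anything falls off the work surface, if the arm or the gripper's body presses on something with over 40 N, if the wrist force passes 120 N, or if a joint passes its speed limit or range.

## Robot

A 7-joint arm with a two-finger parallel gripper is mounted at the origin on the work surface. World frame = base frame: x ahead of the robot, y to its left, z up, the work surface at z = 0. Lengths are in m, angles in degrees, forces in N, time in s.
With the tool pointing down it reaches from about 0.35 to 0.775 m from the base axis. Payload 3.1 kg.
Tool frame: the origin (TCP) lies on the centre line of the jaws, within the pads' length; the fingertips stand 17 mm ahead of it and the grasp point (between the pads) lies 2 mm behind it (robot.tip_reach is the distance from the TCP to the fingertips, in m); z points along the fingers, y is the direction in which the jaws open and shut (so a half turn about z gives the same grasp; the last joint's range is limited). The gripper opens to 85 mm and grips with 20 to 120 N. Pads are 22 mm wide; open, the fingers measure 114 mm over their backs; the gripper's body (76 mm by 85 mm) begins 54 mm behind the grasp point. The pads swing forward as they close: fully open they stand 13 mm farther back than shut.
Start: joints at [69.975, 17.813, 0.802, 86.603, -0.252, 75.585, -1.558], TCP at [0.167, -0.524, 0.248] pointing down, gripper open.
Joint ranges: [-154.91, 154.91], [-16.99, 109.72], [-72.82, 74.43], [7.12, 147.25], [-82.49, 262.49], [11.32, 116.49], [-174.64, 174.64]. Speed limits (degrees/s): [159.86, 159.86, 180, 180, 180, 180, 180].

## Interface

Orientations are given as [roll, pitch, yaw] about the fixed x, y, z axes, in that order (R = Rz(yaw) Ry(pitch) Rx(roll)).
In Python, from station import robot, fingers, vision, workorder, recognise gives the robot as it stands. Calls block until the motion is done:
- robot.move_to(position, orientation): joint-space move of the TCP to a pose.
- robot.line_to(position, orientation=None, velocity=0.15, f_stop=None): straight line of the TCP; orientation=None keeps the orientation; velocity is the mean speed in m/s. With f_stop (N) it stops when the force on the tool has changed by that much, and returns True; else False.
- robot.move_j(angles): joint-space move.
- fingers.gripper_to(opening, force=None): opening from 0.0 (shut) to 1.0 (fully open); force is the grip in N (None keeps the last); returns when the fingers have stopped.
- robot.pause(seconds).
- robot.inverse_kinematics(position, orientation): joint angles nearest the present ones, or None.
- vision.grab_frame(name): name is "scene" or "top"; returns the picture (400x640x3 uint8, red, green, blue); there is no depth.
- vision.calibration(name): a dict with "mtx" (3x3 intrinsics, pixels), "k1" (the pictures are not rectified: a ray, as slopes to the right and down, at radius r is drawn at 1 + k1 r^2 times it, then the intrinsics apply), "extrinsics" (4x4, takes a point from world to camera coordinates). Camera axes: x right, y up, looking along -z (the intrinsics and any distortion apply to the point x, -y, -z); pixel columns grow to the right and rows downward; lengths in m; the calibration is good to about 2 mm. A picture is of the moment at which its call begins. calibration takes no time and is no camera call.
A pose or a line that the arm cannot do raises robot.PlanningError and nothing moves.
- workorder.close_job(): hands the job in, once; it reports no verdict.
Trained networks look in the newest picture that a camera, given by its name, has taken for a name from the list of things; names that differ only in an ending like _2 or _b are one class to them, and where a whole thing is asked for, a point or a joint stands for the part that bears it (a point fixed in the world has none). Each returns a list of dicts, best first, with "p" (0 to 1); they miss things now and then, are a little off and sometimes report something else, mostly with a low value. They report only what shows in the picture. A call takes as long as a camera call. They do not tell look-alikes from the thing itself.
- recognise(label, camera): "rect" ([centre column, centre row, width, height] in pixels, round what is visible of it).
Readings, each from a call of its own:
- robot.current_time_s(): time.
- robot.current_joint_positions(): joint angles.
- robot.current_dq(): joint speeds.
- robot.current_joint_torque(): joint torques, N m.
- robot.current_tool_pos(): TCP position.
- robot.current_eef_rot(): TCP orientation.
- robot.current_contact_force(): force on the tool from outside, world axes, zero at the start.
- robot.current_torque(): the same for the moment, N m.
- robot.current_finger_gap(): opening from 0.0 (shut) to 1.0 (fully open).
Only numpy, scipy, OpenCV 4.12 (cv2) and the standard library are available. Lean on these libraries where they do the work, as an engineer would, in place of code of your own. Each camera call takes 0.05 s, during which the arm holds its last target. There are 200 camera calls.

## Working session

There is one attempt and no reset: what is moved stays moved. The work goes in short steps, each a Python script; the robot and the scene stay as the last script left them, time stands still between calls to the robot, and variables do not carry over. Pictures are saved under pics/ and viewed, about 8 in all and at most 12, crops included, and the job is handed in when it is done.

```bash
mkdir -p pics; ls
python3 - <<'E'
from station import robot, fingers, vision, recognise
import cv2
for n in("scene","top"):
    im=vision.grab_frame(n); cv2.imwrite(f"pics/{n}0.png",cv2.cvtColor(im,cv2.COLOR_RGB2BGR))
    c=vision.calibration(n); print(n,c)
    for l in("timer","tin","knob_grip"):
        print(l,[(round(d["p"],2),[round(float(v),1) for v in d["rect"]]) for d in recognise(l,n)][:4])
print(robot.current_time_s(),robot.current_eef_rot(),robot.tip_reach)
E
```

```text
pics
scene {'mtx': array([[374.96928299,   0.        , 315.72484302],
       [  0.        , 374.96928299, 196.96325255],
       [  0.        ,   0.        ,   1.        ]]), 'k1': 0.0028208691105521023, 'extrinsics': array([[-0.48958672,  0.87195075,  0.00259648,  0.26498798],
       [-0.62996997, -0.35577397,  0.69033522,  0.29740006],
       [ 0.60286207,  0.33634325,  0.723485  , -1.43571078],
       [ 0.        ,  0.        ,  0.        ,  1.        ]])}
timer [(0.92, [427.1, 285.4, 40.1, 41.8]), (0.89, [248.7, 139.5, 30.2, 26.2]), (0.63, [311.3, 211.3, 26.2, 29.6])]
tin [(0.93, [294.7, 252.2, 33.6, 36.3])]
knob_grip [(0.71, [310.6, 207.4, 22.4, 23.6]), (0.55, [429.5, 283.0, 25.7, 27.2]), (0.49, [311.0, 209.8, 31.3, 31.3]), (0.46, [246.0, 133.6, 17.8, 12.7])]
top {'mtx': array([[424.80944018,   0.        , 315.43199745],
       [  0.        , 424.80944018, 196.32495215],
       [  0.        ,   0.        ,   1.        ]]), 'k1': 0.011576749357057365, 'extrinsics': array([[ 0.01905426, -0.99931675,  0.03166956, -0.02867001],
       [ 0.9932371 ,  0.02254775,  0.11389324, -0.58240232],
       [-0.1145295 ,  0.02928523,  0.9929881 , -1.13616351],
       [ 0.        ,  0.        ,  0.        ,  1.        ]])}
timer [(0.81, [438.1, 272.5, 32.6, 34.6]), (0.62, [310.7, 201.9, 32.8, 35.1]), (0.56, [180.3, 180.4, 33.8, 34.2])]
tin [(0.86, [298.8, 147.6, 28.9, 32.1])]
knob_grip [(0.88, [179.1, 177.4, 23.1, 23.3]), (0.81, [311.4, 200.2, 18.9, 21.0]), (0.72, [443.4, 273.4, 19.9, 22.9])]
0.4 [-1.79979669e+02  2.59930252e-03  1.76388493e+01] 0.017
```

View pics/top0.png

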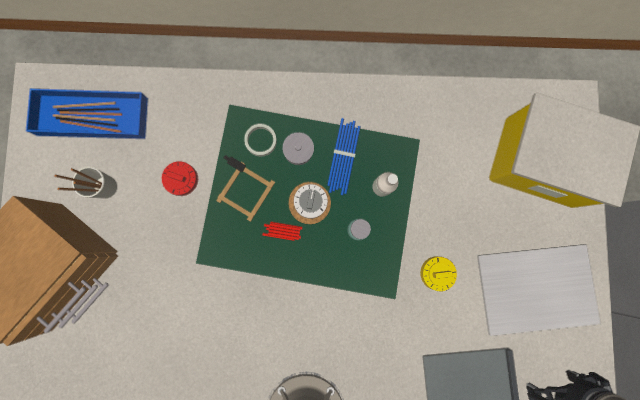

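View pics/scene0.png

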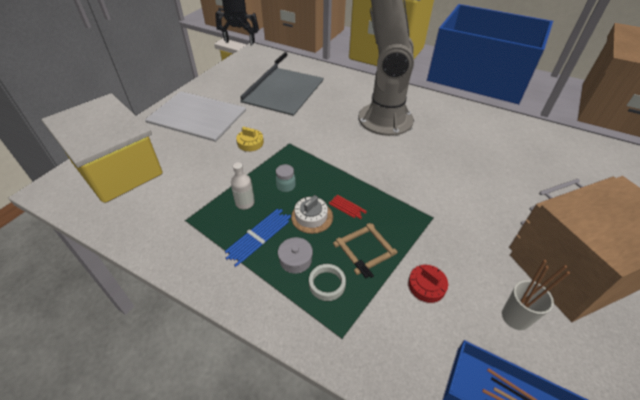

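The top picture has the white timer at (310,202). Its look-alikes are the red timer (180,180), yellow timer (439,273), tin (298,148) and jar lid (359,229), so I choose the white one. Next I'll rectify close crops from both cameras.

```bash
cat > h.py <<'E'
import numpy as np, cv2
from scipy.optimize import least_squares
from station import robot, fingers, vision, workorder, recognise
def proj(n,P):
    c=vision.calibration(n);P=np.atleast_2d(P);q=P@c["extrinsics"][:3,:3].T+c["extrinsics"][:3,3]
    s=np.c_[q[:,0]/-q[:,2],-q[:,1]/-q[:,2]];s=s*(1+c["k1"]*(s**2).sum(1,keepdims=True))
    return s@c["mtx"][:2,:2].T+c["mtx"][:2,2]
def unproj(n,uv,z):
    return least_squares(lambda p:proj(n,[p[0],p[1],z])[0]-uv,[0.55,0]).x
def patch(n,im,c,z,half=0.07,N=400):
    # rectified top-view patch: right=-y, up=+x
    g=(np.arange(N)+.5)/N*2*half-half
    yy,xx=np.meshgrid(-g,-g)
    uv=proj(n,np.c_[c[0]+xx.ravel(),c[1]+yy.ravel(),np.full(N*N,z)]).reshape(N,N,2).astype(np.float32)
    return cv2.remap(im,uv[...,0],uv[...,1],cv2.INTER_CUBIC)
E
python3 - <<'E'
from h import *
t=unproj("top",[310.7,201.9],0.042);s=unproj("scene",[311.3,214],0.035);print(t,s)
for l in ("frame","glue","jar","tin","rods","sticks"):
    for d in recognise(l,"top")[:1]: print(l,d["p"],unproj("top",d["rect"][:2],0.03))
out=[]
for n in("top","scene"):
    im=cv2.cvtColor(cv2.imread(f"pics/{n}0.png"),cv2.COLOR_BGR2RGB)
    p=patch(n,im,t,0.042)
    for r in(10,20,30,40,50):pass
    out.append(p)
cv2.imwrite("pics/crop1.png",cv2.cvtColor(np.hstack(out),cv2.COLOR_RGB2BGR))
E
```

```text
[ 0.56631492 -0.00363675] [0.58190004 0.00841964]
frame 0.28 [ 0.57256391 -0.00541311]
glue 0.57 [ 0.61941893 -0.20868634]
jar 0.63 [ 0.48938042 -0.13754617]
tin 0.86 [0.71933375 0.03250538]
rods 0.8 [ 0.69342403 -0.09953825]
sticks 0.83 [0.48413833 0.06899211]
```

View pics/crop1.png

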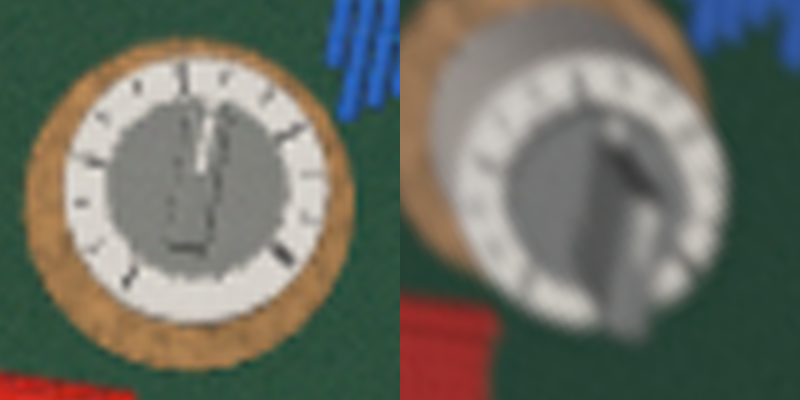

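The close crop shows the white timer with the 60 tick (broadest) at lower right, the 45 tick at right and the empty quarter at the bottom. The axis is about (0.570, -0.002) and both cameras agree within about 1 mm. The timer's yaw is about +6.6° and the pointer's about -8.5°, which reads roughly 33 min. I'll check the twist range by IK, then go above.

Run:
```python
from h import *
c=[0.5698,-0.0018]
for z in(.25,.065):
  for yaw in (171.5,120,80,40,-8.5,-100):
    q=robot.inverse_kinematics([*c,z],[180,0,yaw]); print(z,yaw,None if q is None else np.round(q,1))
fingers.gripper_to(0.42,force=20)
robot.move_to([*c,0.2],[180,0,171.5])
print(robot.current_time_s(),robot.current_contact_force())
robot.line_to([*c,0.115],velocity=0.1)
print(robot.current_time_s(),robot.current_tool_pos(),robot.current_eef_rot(),robot.current_contact_force(),robot.current_torque(),robot.current_finger_gap())
o=[]
for n in("top","scene"):
    im=vision.grab_frame(n);u,v=(proj(n,[*c,.07])[0]).astype(int)
    o.append(cv2.resize(im[v-50:v+50,u-50:u+50],(400,400),interpolation=cv2.INTER_CUBIC))
cv2.imwrite("pics/above.png",cv2.cvtColor(np.hstack(o),cv2.COLOR_RGB2BGR))
```

```text
0.25 171.5 [ 28.2  25.7 -43.4  82.   17.7  79.3  65.9]
0.25 120 [ 30.2  26.7 -46.8  81.9  19.4  79.8  13. ]
0.25 80 [ 28.3  25.8 -43.6  81.9  17.8  79.3 -25.7]
0.25 40 [ 26.3  24.9 -40.2  82.   16.1  78.9 -64.4]
0.25 -8.5 [  21.7   23.4  -33.    82.2   12.8   78.2 -110.3]
0.25 -100 [ 37.8  32.  -61.7  81.6  28.1  82.8 146.4]
0.065 171.5 [ 27.4  36.3 -41.8  95.7  27.6  58.7  57.9]
0.065 120 [ 27.4  36.3 -41.8  95.7  27.6  58.7   6.5]
0.065 80 [ 25.6  35.4 -38.9  95.8  25.4  57.9 -31.9]
0.065 40 [ 20.8  33.4 -31.6  96.   20.2  56.4 -67.9]
0.065 -8.5 [  17.8   32.4  -27.2   96.1   17.2   55.6 -114. ]
0.065 -100 [ 38.2  45.5 -61.9  95.4  43.4  66.4 134.8]
3.5917 [ 0.02010532 -0.04537709  0.02396459]
4.5917 [ 0.57043095 -0.00161118  0.11570424] [1.79978583e+02 8.45695477e-02 1.71501201e+02] [ 0.45163386 -0.69085055  0.68849171] [ 0.01031328 -0.01613366 -0.03687385] 0.4216630303602165
```

View pics/above.png

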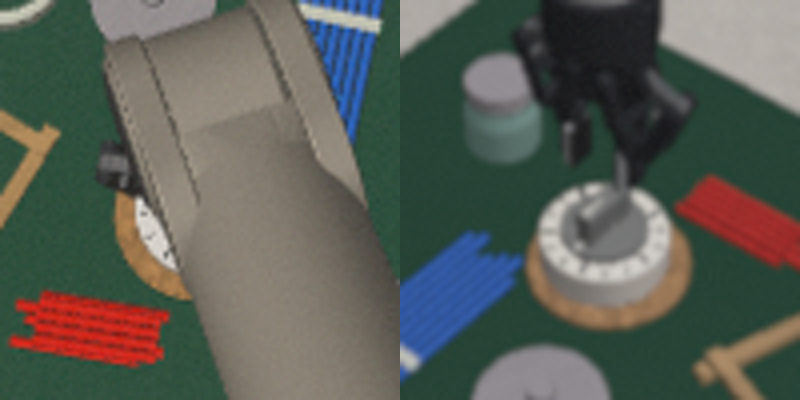

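The gripper hovers over the dial with its jaws across the bar, and nothing else is close. Now I'll go down beside the bar and feel both sides while closing in steps.

```bash
cat >> h.py <<'E'
def F(): 
    robot.pause(0.15); return np.array(robot.current_contact_force())
def show(*a): print(*[np.round(v,4) if not isinstance(v,str) else v for v in a])
E
python3 - <<'E'
from h import *
show(F())
print(robot.line_to([0.5698,-0.0018,0.080],velocity=0.04,f_stop=3))
f0=F(); show("f0",f0,robot.current_tool_pos())
for g in(0.32,0.28,0.25,0.23,0.21,0.19):
    fingers.gripper_to(g,force=20); f=F()-f0
    show(g,robot.current_finger_gap(),f,np.array(robot.current_torque()))
    if np.hypot(f[0],f[1])>0.8: break
print(robot.current_time_s())
E
```

```text
[-0.6867 -0.0918  0.3669]
False
f0 [ 0.4222 -0.0656 -0.0315] [ 0.57   -0.0018  0.0803]
0.32 0.3193 [ 0.8614 -0.523   0.7335] [-0.0067 -0.0293  0.0028]
6.4167
```

```bash
cat >> h.py <<'E'
def F(n=10):
    r=[]
    for _ in range(n): robot.pause(0.03); r.append(np.r_[robot.current_contact_force(),robot.current_torque()])
    return np.mean(r,0)
E
python3 - <<'E'
from h import *
f0=F(); show("f0",f0)
for g in(0.28,0.25,0.23,0.21,0.195,0.18):
    fingers.gripper_to(g,force=20); f=F()-f0
    show(g,robot.current_finger_gap(),f)
    if np.hypot(f[0],f[1])>0.8: break
print(robot.current_time_s())
E
```

```text
f0 [ 0.3077 -0.1263  0.0104  0.0116 -0.0136 -0.0151]
0.28 0.2846 [-0.0017  0.111  -0.0061 -0.0045  0.025   0.0109]
0.25 0.2472 [-0.2604 -0.1772 -0.1349 -0.0112  0.0212  0.0087]
0.23 0.228 [-0.4275  0.2115  0.1541  0.0057  0.0239  0.0064]
0.21 0.2093 [-0.1561 -0.1927 -0.1736 -0.0045  0.0095  0.0068]
0.195 0.1961 [-0.3863  0.0789  0.1371 -0.0143  0.0051  0.0139]
0.18 0.1802 [-0.2173  0.5652 -0.0778  0.0327 -0.0071  0.0162]
10.05
```

Closing to 15 mm on the 14 mm bar gave only about 0.5 N sideways, so it is centred to within 1 mm. Next I'll open slightly and go down to feel the disc.

Run:
```python
from h import *
fingers.gripper_to(0.20)
p=np.array([0.5698,-0.0014])
robot.line_to([*p,0.079],velocity=0.05); f0=F(); np.save("f0.npy",f0); show(f0)
print(robot.line_to([*p,0.055],velocity=0.012,f_stop=4))
f=F()-f0; show(f,robot.current_tool_pos(),robot.current_finger_gap(),robot.current_time_s())
```

```text
[-0.0032 -0.0109  0.2207 -0.0089 -0.0061 -0.0051]
True
[-0.5646  0.0195  5.1947 -0.009   0.1344  0.0102] [ 0.5698 -0.0014  0.0643] 0.1981 12.4083
```

Run:
```python
from h import *
f0=np.load("f0.npy"); p=np.array([0.5698,-0.0014])
fingers.gripper_to(0.16,force=25); f=F()-f0; show("closed",f,robot.current_tool_pos(),robot.current_finger_gap())
fingers.gripper_to(0.0,force=40); f=F()-f0; show("grip",f,robot.current_tool_pos(),robot.current_finger_gap())
z=robot.current_tool_pos()[2]
for i in range(8):
    if f[2]>14.5: break
    z-=min(0.0005,0.0001 if f[2]>11 else 0.0003)
    robot.line_to([*p,z],velocity=0.01); f=F(6)-f0
    show(z,f,robot.current_tool_pos())
print(robot.current_time_s())
```

```text
closed [-0.5142  0.0474  5.3707  0.0163  0.1359 -0.1365] [ 0.5699 -0.0014  0.0644] 0.1692
grip [-0.3633  0.4191  5.9479 -0.0101  0.1596 -0.1197] [ 0.5698 -0.0014  0.0644] 0.1565
0.0641 [-1.519  -0.1304  5.3012 -0.0504  0.2445 -0.0629] [ 0.5699 -0.0014  0.0644]
0.0638 [-1.6819 -0.1567  6.6251 -0.0577  0.3374 -0.0256] [ 0.5699 -0.0014  0.0644]
0.0635 [-2.2198 -0.5979  7.6341 -0.0699  0.4984 -0.0491] [ 0.5699 -0.0014  0.0644]
0.0632 [-2.7996 -0.6269  9.4845 -0.0717  0.5984 -0.0511] [ 0.5699 -0.0013  0.0644]
0.0629 [-3.5241 -0.4849 10.5508 -0.1068  0.741  -0.0434] [ 0.5699 -0.0014  0.0643]
0.0626 [-4.0417 -0.9927 12.3435 -0.1178  0.8604 -0.0642] [ 0.57   -0.0014  0.0643]
0.0625 [-3.955  -0.853  12.8155 -0.1511  0.8965 -0.0391] [ 0.57   -0.0013  0.0644]
0.0624 [-4.2406 -0.9024 13.8176 -0.1394  0.9513 -0.0488] [ 0.57   -0.0014  0.0643]
17.125
```

Compliance is about 5 N/mm, and the push stands at 14 N. Now I'll turn clockwise in steps, trimming z to about 16 N and the sideways forces to zero. I'll try a few steps first.

```bash
cat >> h.py <<'E'
import json
def turn(target,c,f0,step=8,tmax=20):
    t0=robot.current_time_s(); yaw=c[3]; k=0
    while abs(target-yaw)>1e-6:
        yaw+=np.clip(target-yaw,-step,step)
        robot.line_to(c[:3],[180,0,yaw],velocity=0.05); c[3]=yaw
        f=F(3)-f0; k+=1
        show(round(robot.current_time_s(),2),yaw,robot.current_eef_rot()[2],"F",f[:3],"Mz",f[5],np.array(c[:3])*1e3)
        if f[2]>23 or f[2]<9 or np.hypot(f[0],f[1])>9 or abs(f[5])>0.8: print("GUARD"); break
        c[0]+=np.clip(f[0]*1e-4,-4e-4,4e-4); c[1]+=np.clip(f[1]*1e-4,-4e-4,4e-4)
        c[2]+=np.clip((f[2]-16)*1e-4,-4e-4,4e-4)
        if robot.current_time_s()-t0>tmax: print("TIME"); break
    json.dump([float(v) for v in c],open("c.json","w"))
    return c
E
python3 - <<'E'
from h import *
f0=np.load("f0.npy")
c=[0.5695,-0.0015,0.0621,171.5]
robot.line_to(c[:3],velocity=0.01); show(F(5)-f0,robot.current_eef_rot())
turn(155.5,c,f0,step=4)
E
```

```text
[-4.6714 -0.7994 14.7098 -0.1338  0.9697 -0.0513] [-1.799351e+02 -4.190000e-02  1.714913e+02]
17.89 167.5 167.4758 F [-4.0995 -0.9461 14.4249] Mz -0.1065 [569.5  -1.5  62.1]
18.24 163.5 163.474 F [-3.4041 -0.6628 14.6385] Mz -0.1374 [569.1     -1.5946  61.9425]
18.59 159.5 159.4733 F [-2.8281 -0.9168 14.1399] Mz -0.1119 [568.7596  -1.6609  61.8063]
18.94 155.5 155.4791 F [-2.817  -0.4158 15.0734] Mz -0.1399 [568.4768  -1.7526  61.6203]
```

```bash
cat >> h.py <<'E'
def cmp(name,old="pics/scene0.png"):
    im=cv2.cvtColor(vision.grab_frame("scene"),cv2.COLOR_RGB2BGR); cv2.imwrite(f"pics/{name}_full.png",im)
    o=[cv2.resize(i[180:240,282:342],(400,400),interpolation=cv2.INTER_CUBIC) for i in(cv2.imread(old),im)]
    cv2.imwrite(f"pics/{name}.png",np.hstack(o))
E
python3 -c "
from h import *
cmp('turn1')"
```

```text
(no output)
```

View pics/turn1.png

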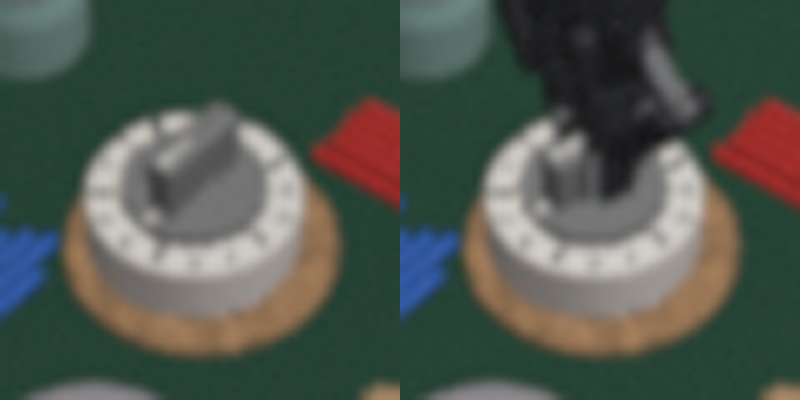

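The case ticks have not moved (for example, (122,254) against (522-400,254)), while the bar and stripe turned clockwise, so this works. I'll continue past the 60 mark.

Run:
```python
from h import *
f0=np.load("f0.npy"); c=json.load(open("c.json"))
turn(42.5,c,f0,step=6,tmax=14)
cmp('past60')
```

```text
19.35 149.5 149.4817 F [-2.4117 -0.1247 14.7557] Mz -0.1306 [568.1951  -1.7942  61.5277]
19.71 143.5 143.4776 F [-2.3857 -0.3286 15.0067] Mz -0.1389 [567.9539  -1.8066  61.4032]
20.07 137.5 137.482 F [-2.3523 -0.8591 15.0835] Mz -0.1429 [567.7153  -1.8395  61.3039]
20.43 131.5 131.4859 F [-1.27    0.2086 15.0252] Mz -0.1056 [567.4801  -1.9254  61.2123]
20.78 125.5 125.486 F [-1.5821  0.0719 14.9101] Mz -0.1445 [567.3531  -1.9045  61.1148]
21.14 119.5 119.4859 F [-1.0122  0.3329 15.4908] Mz -0.1497 [567.1949  -1.8973  61.0058]
21.5 113.5 113.4837 F [-1.3787 -0.5818 15.3294] Mz -0.1382 [567.0937  -1.864   60.9549]
21.86 107.5 107.4869 F [-1.6201  0.1392 15.2824] Mz -0.1115 [566.9558  -1.9222  60.8878]
22.22 101.5 101.4858 F [-1.171  -0.3778 15.3603] Mz -0.1106 [566.7938  -1.9083  60.8161]
22.57 95.5 95.4895 F [-0.9492  0.2019 14.9881] Mz -0.1352 [566.6767  -1.9461  60.7521]
22.93 89.5 89.4895 F [-6.86400e-01 -8.70000e-03  1.55628e+01] Mz -0.1328 [566.5818  -1.9259  60.6509]
23.29 83.5 83.49 F [-0.5402  0.2407 15.9478] Mz -0.1367 [566.5131  -1.9268  60.6072]
23.65 77.5 77.4901 F [-0.7726  0.1957 15.8488] Mz -0.1421 [566.4591  -1.9027  60.6019]
24.01 71.5 71.4871 F [-0.5365  0.3384 15.8105] Mz -0.1237 [566.3819  -1.8831  60.5868]
24.37 65.5 65.4881 F [-0.904   0.634  15.3871] Mz -0.1428 [566.3282  -1.8493  60.5679]
24.73 59.5 59.4849 F [-0.3994  0.5446 15.8748] Mz -0.1688 [566.2378  -1.7859  60.5066]
25.08 53.5 53.4835 F [-0.6188  0.0396 15.2736] Mz -0.1326 [566.1979  -1.7314  60.4941]
25.44 47.5 47.4814 F [-1.1835  0.1052 15.6681] Mz -0.124 [566.136   -1.7275  60.4214]
25.79 42.5 42.4852 F [-0.3645 -0.0464 16.1146] Mz -0.098 [566.0176  -1.7169  60.3882]
```

View pics/past60.png

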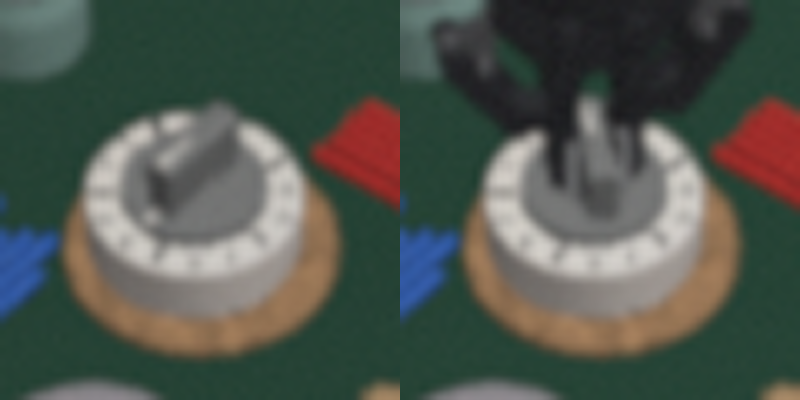

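Run:
```python
from h import *
show(robot.current_tool_pos())
im={n:cv2.imread(f"pics/{n}0.png",0).astype(np.float32) for n in("top","scene")}
mins=np.arange(0,61,5)
def samp(n,c,z,r,a): # a world yaw deg
    a=np.radians(a);uv=proj(n,np.c_[c[0]+r*np.cos(a),c[1]+r*np.sin(a),np.full(a.shape,z)]).astype(np.float32)
    return cv2.remap(im[n],uv[:,:1],uv[:,1:],cv2.INTER_LINEAR).ravel()
# fit: ticks dark minus gaps bright; centre and yaw free
for n in("top","scene"):
  best=[]
  for z in(.040,.042):
   for dx in np.arange(-3,3.1,.5):
    for dy in np.arange(-3,3.1,.5):
     c=(0.5698+dx/1e3,-0.0015+dy/1e3)
     A=np.arange(0,360,.75); prof=np.mean([samp(n,c,z,r,A) for r in(.039,.041,.043)],0)
     for y in np.arange(-4,16,.75):
      t=np.interp((y+135-4.5*mins)%360,A,prof,period=360); g=np.interp((y+135-4.5*(mins[:-1]+2.5))%360,A,prof,period=360)
      best.append((g.mean()-t.mean(),y,c[0],c[1],z))
  best.sort(reverse=True); 
  for b in best[:4]: show(n,b)
  w=np.array(best[:60]); show("mean",w.mean(0),w.std(0))
```

```text
[ 0.57   -0.0014  0.0643]
top [ 4.76106e+01  7.25000e+00  5.70300e-01 -2.50000e-03  4.00000e-02]
top [ 4.73234e+01  7.25000e+00  5.70300e-01 -2.50000e-03  4.20000e-02]
top [ 4.72747e+01  7.25000e+00  5.70300e-01 -2.00000e-03  4.00000e-02]
top [ 4.70066e+01  7.25000e+00  5.70300e-01 -2.00000e-03  4.20000e-02]
mean [ 4.4963e+01  7.4875e+00  5.7030e-01 -2.3000e-03  4.1000e-02] [1.2457e+00 5.0300e-01 5.0000e-04 5.0000e-04 1.0000e-03]
scene [ 2.54819e+01  8.00000e+00  5.67300e-01 -2.50000e-03  4.00000e-02]
scene [ 2.54145e+01  8.00000e+00  5.66800e-01 -2.50000e-03  4.00000e-02]
scene [ 2.54132e+01  8.00000e+00  5.68800e-01 -1.50000e-03  4.20000e-02]
scene [ 2.53036e+01  7.25000e+00  5.67300e-01 -2.50000e-03  4.00000e-02]
mean [ 2.47244e+01  7.90000e+00  5.68000e-01 -2.10000e-03  4.10000e-02] [0.3876 0.5385 0.0008 0.0006 0.001 ]
```

A fit to the ticks gives a timer yaw of about 7.5°. The 60 mark is then at tool yaw 52.5°, so the dial is 10° past it, and 45 min is at 120.0°. I'll turn back to that.

Run:
```python
from h import *
f0=np.load("f0.npy"); c=json.load(open("c.json"))
c=turn(120,c,f0,step=6,tmax=14)
show(robot.current_tool_pos(),robot.current_eef_rot())
# relieve push then release
while True:
    f=F(3)-f0
    if f[2]<8: break
    c[2]+=0.0005; robot.line_to(c[:3],velocity=0.02)
show(F(5)-f0)
fingers.gripper_to(0.17); fingers.gripper_to(0.21); f=F(4)-f0; show("open",f,robot.current_finger_gap())
p=robot.current_tool_pos()
robot.line_to([p[0],p[1],0.15],velocity=0.06)
show(robot.current_time_s())
robot.move_to([0.36,-0.30,0.30],[180,0,120])
show(robot.current_time_s())
out=[]
im=vision.grab_frame("top"); cv2.imwrite("pics/top_end.png",cv2.cvtColor(im,cv2.COLOR_RGB2BGR))
cv2.imwrite("pics/end.png",np.hstack([patch("top",cv2.imread(f"pics/{k}.png"),(0.5663,-0.0036),0.042) for k in("top0","top_end")]))
cmp("end_s")
```

```text
26.2 48.5 48.5546 F [-2.46200e-01  9.10000e-03  1.55624e+01] Mz 0.1385 [565.9812  -1.7216  60.3997]
26.56 54.5 54.5554 F [-0.434  -1.0837 16.0827] Mz 0.1648 [565.9566  -1.7207  60.3559]
26.92 60.5 60.5573 F [-4.48000e-02 -1.29000e-02  1.62504e+01] Mz 0.1089 [565.9132  -1.829   60.3642]
27.27 66.5 66.5622 F [-0.3112  0.5021 16.2804] Mz 0.1645 [565.9087  -1.8303  60.3892]
27.63 72.5 72.5579 F [ 3.59300e-01 -1.27000e-02  1.56433e+01] Mz 0.1649 [565.8776  -1.7801  60.4173]
27.99 78.5 78.5552 F [-0.03    0.1459 15.5877] Mz 0.1345 [565.9135  -1.7814  60.3816]
28.35 84.5 84.5518 F [-0.4735 -0.1865 15.7556] Mz 0.1569 [565.9105  -1.7668  60.3404]
28.71 90.5 90.5517 F [ 0.0628 -0.6447 17.1784] Mz 0.1427 [565.8632  -1.7854  60.3159]
29.07 96.5 96.5523 F [-0.3324  0.9769 15.7261] Mz 0.1426 [565.8694  -1.8499  60.4338]
29.43 102.5 102.5473 F [-6.34000e-02 -8.10000e-03  1.63126e+01] Mz 0.1503 [565.8362  -1.7522  60.4064]
29.78 108.5 108.546 F [-0.1042 -0.245  15.6716] Mz 0.1343 [565.8299  -1.753   60.4377]
30.14 114.5 114.5448 F [ 0.043  -0.3553 16.4761] Mz 0.1303 [565.8194  -1.7775  60.4048]
30.49 120.0 120.0509 F [ 0.5143 -0.7846 15.7309] Mz 0.1567 [565.8237  -1.8131  60.4524]
[ 0.5698 -0.0013  0.0643] [179.5471   0.2672 120.0509]
[ 2.9197  0.1809  6.4994  0.0159 -0.5309  0.0594]
open [ 3.8853  0.6203  5.0251  0.1236 -0.7113  0.0206] 0.2116
34.3333
35.8
```

View pics/end.png

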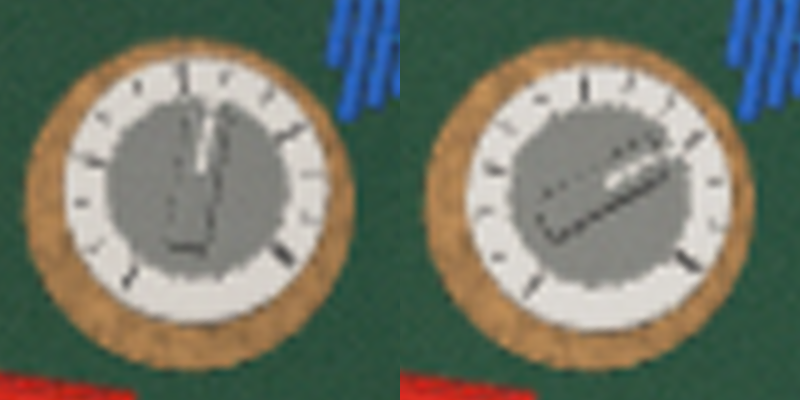

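The pointer is at 45 min, but the case seems to have shifted about 2–3 mm as I let go. The tool was sprung sideways while the push was being relieved. I'll measure it.

```bash
cat > fit.py <<'E'
from h import *
mins=np.arange(0,61,5)
def fit(n,path,z=0.041):
    im=cv2.imread(path,0).astype(np.float32); A=np.arange(0,360,.75); best=[]
    for dx in np.arange(-5,4.1,.5):
        for dy in np.arange(-4,4.1,.5):
            c=(0.5698+dx/1e3,-0.0015+dy/1e3); a=np.radians(np.tile(A,4)); r=np.repeat([.036,.039,.041,.043],len(A))
            uv=proj(n,np.c_[c[0]+r*np.cos(a),c[1]+r*np.sin(a),0*a+z]).astype(np.float32)
            prof=cv2.remap(im,uv[:,:1],uv[:,1:],cv2.INTER_LINEAR).reshape(4,-1)[1:].mean(0)
            for y in np.arange(0,16,.5):
                t=np.interp((y+135-4.5*mins)%360,A,prof,period=360); g=np.interp((y+135-4.5*(mins[:-1]+2.5))%360,A,prof,period=360)
                best.append((g.mean()-t.mean(),y,c[0]*1e3,c[1]*1e3))
    best.sort(reverse=True); w=np.array(best[:25]); show(n,path,w.mean(0),w.std(0))
def shift(n,a,b,box):
    A,B=[cv2.imread(p,0).astype(np.float32)[box[1]:box[3],box[0]:box[2]] for p in(a,b)]
    W=np.eye(2,3,dtype=np.float32); cc,W=cv2.findTransformECC(A,B,W,cv2.MOTION_EUCLIDEAN); show(n,a,b,cc,W.ravel(),np.degrees(np.arctan2(W[1,0],W[0,0])))
E
python3 - <<'E'
from fit import *
for n,a in(("top","top0"),("top","top_end"),("scene","scene0"),("scene","turn1_full"),("scene","past60_full"),("scene","end_s_full")): fit(n,f"pics/{a}.png")
o=[]
for k in("scene0","past60_full","end_s_full"):
    o.append(cv2.resize(cv2.imread(f"pics/{k}.png")[190:240,285:340],(264,240),interpolation=cv2.INTER_CUBIC))
cv2.imwrite("pics/three.png",np.hstack(o))
E
```

```text
top pics/top0.png [ 46.0701   7.52   570.3     -2.38  ] [0.8591 0.3868 0.3742 0.4534]
top pics/top_end.png [ 46.576   8.02  567.5    -3.66 ] [0.9871 0.4354 0.4899 0.3382]
scene pics/scene0.png [ 25.0692   7.84   567.96    -2.1   ] [0.2645 0.4409 0.4409 0.3464]
scene pics/turn1_full.png [ 27.3662   7.32   567.84    -1.56  ] [0.2287 0.4214 0.372  0.4317]
scene pics/past60_full.png [ 26.9837   8.7    568.8     -2.34  ] [0.2011 0.469  0.5292 0.3072]
scene pics/end_s_full.png [ 23.0826   8.16   565.16    -2.86  ] [0.234  0.5607 0.3611 0.4128]
```

View pics/three.png

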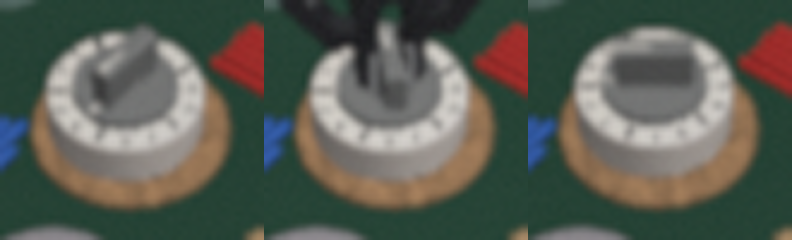

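The timer slid about (-2.8, -1.1) mm during release, with no swivel (±0.5°). I'll mend this by gripping the bar again at the same yaw with very little push, drawing it back to the axis position where I gripped it, zeroing the side force, then releasing.

Run:
```python
from h import *
p=[0.5672,-0.0025]
fingers.gripper_to(0.26,force=20)
robot.move_to([*p,0.12],[180,0,120])
robot.line_to([*p,0.0665],velocity=0.05,f_stop=4)
f0=F(); np.save("f0b.npy",f0); show(robot.current_time_s(),f0,robot.current_tool_pos(),robot.current_eef_rot())
for g in(0.21,0.19,0.178,0.0):
    fingers.gripper_to(g,force=20); f=F(5)-f0; show(g,robot.current_finger_gap(),f,robot.current_tool_pos())
    if np.hypot(*f[:2])>2.5: print("STOP"); break
print(robot.current_time_s())
```

```text
39.175 [-0.0868 -0.0282  0.1537 -0.0038 -0.0013 -0.0078] [ 0.5673 -0.0025  0.0666] [1.799884e+02 1.170000e-02 1.199985e+02]
0.21 0.2078 [-0.1606 -0.0129 -0.0278  0.0028 -0.0145  0.0096] [ 0.5672 -0.0025  0.0665]
0.19 0.1868 [-0.2584 -0.3018  0.101   0.0206  0.0046 -0.0121] [ 0.5672 -0.0025  0.0665]
0.178 0.1784 [-0.2375 -0.3362 -0.0969  0.0019  0.0057  0.0057] [ 0.5672 -0.0025  0.0665]
0.0 0.1547 [-1.499e-01  2.850e-01  7.817e-01  1.640e-02 -7.000e-04  2.240e-02] [ 0.5673 -0.0025  0.0666]
40.7167
```

Run:
```python
from h import *
f0=np.load("f0b.npy"); T=np.array([0.5699,-0.0014]); z=0.0665
cmd=np.array(robot.current_tool_pos()[:2])
for i in range(10):
    e=T-np.array(robot.current_tool_pos()[:2])
    if np.linalg.norm(e)<2.5e-4: break
    cmd=cmd+e*min(1,7e-4/np.linalg.norm(e))
    robot.line_to([*cmd,z],velocity=0.01); f=F(4)-f0; show(cmd*1e3,f,np.array(robot.current_tool_pos())*1e3)
    if np.hypot(*f[:2])>6 or abs(f[5])>.2 : print("STOP");break
# trim side force to about zero
for i in range(5):
    f=F(6)-f0
    if np.hypot(*f[:2])<0.7: break
    cmd=cmd+np.clip(f[:2]*1e-4,-2e-4,2e-4); robot.line_to([*cmd,z],velocity=0.01)
show("trim",F(6)-f0,np.array(robot.current_tool_pos())*1e3,robot.current_eef_rot(),robot.current_time_s())
```

```text
[567.9157  -2.2049] [-2.3319 -0.9683  3.1433 -0.1321  0.6041  0.0269] [567.3767  -2.4663  66.5435]
[568.5605  -1.9324] [-4.8797 -0.9601  5.2675 -0.286   1.0093  0.0136] [567.4663  -2.396   66.5597]
[569.2083  -1.6672] [-4.1089 -1.1333  5.5471 -0.2708  0.9075 -0.0163] [568.5575  -2.0184  66.5035]
[569.8441  -1.3744] [-3.8958 -1.3665  4.6406 -0.3043  0.8872  0.0103] [569.41    -1.6906  66.5297]
[570.3341  -1.0838] [-4.3162 -1.5263  4.9102 -0.3109  0.8951  0.0301] [569.8946  -1.5086  66.528 ]
trim [ 0.0229 -0.3966  1.9604 -0.0871  0.1266 -0.0074] [569.7666  -1.519   66.5555] [1.799387e+02 7.300000e-03 1.200100e+02] 45.0833
```

It is back at (569.8, -1.5) mm with yaw 120.0° and the side force gone. Now I'll release, straight up and away, and check.

Run:
```python
from fit import *
f0=np.load("f0b.npy")
fingers.gripper_to(0.175); fingers.gripper_to(0.21); show(F(3)-f0,np.array(robot.current_tool_pos())*1e3)
p=robot.current_tool_pos(); robot.line_to([p[0],p[1],0.13],velocity=0.06)
robot.move_to([0.36,-0.30,0.30],[180,0,120]); show(robot.current_time_s())
for n in("top","scene"): cv2.imwrite(f"pics/{n}_end2.png",cv2.cvtColor(vision.grab_frame(n),cv2.COLOR_RGB2BGR)); fit(n,f"pics/{n}_end2.png")
cv2.imwrite("pics/end2.png",np.hstack([patch("top",cv2.imread(f"pics/{k}.png"),(0.5663,-0.0036),0.042) for k in("top0","top_end2")]))
```

```text
[-0.0366  0.0919  0.3659 -0.0075 -0.0147  0.0208] [569.2642  -1.7459  66.4047]
48.3167
top pics/top_end2.png [ 46.052   8.08  569.84   -2.56 ] [0.7142 0.4622 0.372  0.3826]
scene pics/scene_end2.png [ 22.3306   8.22   567.52    -2.16  ] [0.189  0.4915 0.402  0.4176]
```

View pics/end2.png

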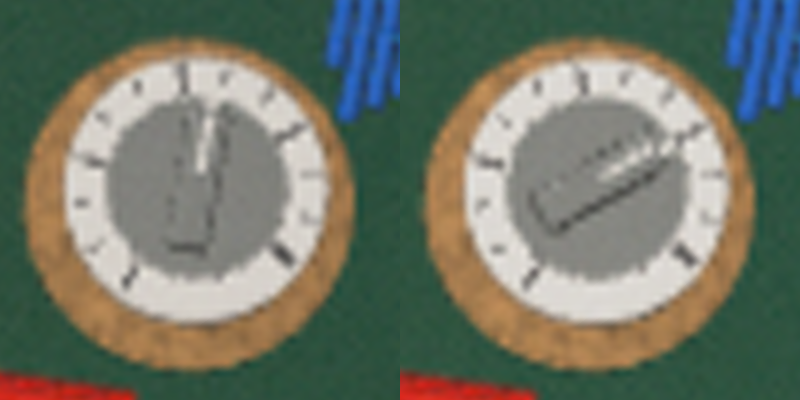

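The case is back within about 0.5 mm and 0.6° of where it started. The pointer stripe (672,147) aims at the 45 tick (692,132), so I'm handing in.

```bash
python3 -c "
from station import workorder,robot
print(robot.current_time_s()); print(workorder.close_job())"
```

```text
48.4167
the job is handed in; nothing more can be done
None
```

The timer is set to 45 minutes and handed in at 48.4 s, but the case slid about 3 mm when I first let go. I gripped the dial bar with about 14–17 N of push and wound it clockwise to about 10° past the 60 mark. I then turned it back to tool yaw 120.0°, which is 45 min, and let go.

**Slide on release:** the arm was still sprung sideways as I eased the push off, and it dragged the timer. I gripped the bar again with only light push (peaking at about 5.5 N), drew the timer back and released it with the side force near zero.

**Last checks:**
- **Case:** the top camera puts it within about 0.5 mm and 0.6° of where it started, about the limit of the measurement. The scene camera agrees.
- **Pointer:** it aims at the 45 tick to within about 1.5° (0.3 min).
- **Push:** the highest reading while turning was about 17 N.
- **Other things:** the arm touched nothing else that I know of, but I only compared the area around the timer.

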